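# Dial the routing selector to the parcel's colour and send

### The job

The parcel lying on the postal scale has a coloured label: with a fingertip, flick the lugs on the edge of the selector wheel forward (away from the robot) click by click until the lug of that colour stands upright between the white pointers, without running past it. Then press the white button fully down and let it come up again. Only touch the wheel and the button; leave the parcels and everything else on the desk where they are.

Things in the scene. Friction and masses are not known exactly. Their poses are not given: they have to be found in the camera images.
- console: Routing selector fixed to the table: grey plate 160 x 200 x 14 mm (x -80 to 80, y -135 to 65), wheel between two dark cheeks, tower 75 x 62 x 86 mm with white send button at its -y side (right). Origin: on the table under the wheel's middle. x: across the axle, to the far side; y: along the axle. Turned up to 0.35 rad about the vertical.
- pointer (a point): Point midway between the two white pointers, 120 mm above the table (their tops), in line with the upright lug; axes as the console's. The pointers are 6 mm thick and stand on the cheeks, 18 to 26 mm either side along the axle; the cheeks themselves rise to 108 mm.
- wheel_axis (a point): Centre of the wheel, on its level axle, 80 mm above the table; axes as the console's. Aluminium drum of radius 40 mm, width 26 mm, with 8 stiff lugs 45 degrees apart, each 6 mm thick, 26 mm wide, reaching 62 mm from the axle.
- lug_top (a point): Top of whichever lug stands upright, 142 mm above the table (fixed point of the console, axes as its). Its neighbours' tips reach only 126 mm. A fingertip 129 or 130 mm above the table, coming from the near side, pushes the upright lug forward and slides off it when its front face is about 30 mm beyond the axle; then raise it before going back: one click.
- wheel (a joint): Turn of the wheel, rad, growing as the upper lugs go forward (console +x). A spring detent holds it every 0.785 rad (one click). Upright lug: white at 0, black 0.785, green 1.571, red 2.356, blue 3.142, yellow 3.927, then two grey. Starts at about white, black or green. Past half a click it springs on into the next place, short of that back. Pushing takes up to about 6 N.
- send_top (a point): Middle of the top of the white send button (36 mm wide, in a black housing 52 mm wide), 98 mm right of the wheel's centre (console -y), 108 mm above the table when up.
- send (a joint): How far the send button is pressed, in m: 0 up, 0.006 fully down (about 5 N); it springs back up.
- scale_top (a point): Middle of the postal scale's steel platter (170 x 150 mm, 30 mm above the table). The parcel within 50 mm of this point, measured level, is the one being sent.
- parcel_red: kraft cardboard box 120 x 90 x 50 mm (x, y, z) with a red label on its top and a red patch on one end; one of three otherwise equal parcels, one of which lies on the scale and two on the blue riser. Origin: centre of its underside. Not to be moved.
- parcel_blue: kraft cardboard box 120 x 90 x 50 mm (x, y, z) with a blue label on its top and a blue patch on one end; one of three otherwise equal parcels, one of which lies on the scale and two on the blue riser. Origin: centre of its underside. Not to be moved.
- parcel_yellow: kraft cardboard box 120 x 90 x 50 mm (x, y, z) with a yellow label on its top and a yellow patch on one end; one of three otherwise equal parcels, one of which lies on the scale and two on the blue riser. Origin: centre of its underside. Not to be moved.
- bottle: Water bottle, 66 mm wide, 200 mm tall; origin: centre of its underside. Bystander.
- tape: Roll of amber packing tape lying flat, 90 mm wide, 48 mm high; origin: centre of its underside. Bystander.
- marker: Yellow marker pen with black cap, lying, 125 mm long, 16 mm thick; origin on its underside. Bystander.
- small_box: Small kraft box with a white label, 100 x 130 x 70 mm; origin: centre of its underside. Bystander.
- stapler: Red and black stapler, 34 x 120 x 52 mm; origin: centre of its underside. Bystander.

How it is judged:
By the outcome, as a careful person would: the job done as asked, in the order asked, and still so for the second after the job is handed in, with the robot touching nothing.
It also fails if it takes over 54 s, if anything falls off the work surface, if the arm or the gripper's body presses on something with over 40 N, if the wrist force passes 120 N, or if a joint passes its speed limit or range.

### The arm

A 6-joint arm with a two-finger parallel gripper is mounted at the origin on the work surface. World frame = base frame: x ahead of the robot, y to its left, z up, the work surface at z = 0. Lengths are in m, angles in degrees, forces in N, time in s.
With the tool pointing down it reaches from about 0.3 to 0.775 m from the base axis. Payload 14.6 kg.
Tool frame: the origin (TCP) lies on the centre line of the jaws, within the pads' length; the fingertips stand 8 mm ahead of it and the grasp point (between the pads) lies 11 mm behind it; z points along the fingers, y is the direction in which the jaws open and shut (so a half turn about z gives the same grasp; the last joint's range is limited). The gripper opens to 94 mm and grips with 3 to 60 N. Pads are 16 mm wide; open, the fingers measure 119 mm over their backs; the gripper's body (75 mm by 177 mm) begins 78 mm behind the grasp point.
Start: joints at [61.616, 17.183, 87.147, -0, 75.671, -3.816], TCP at [0.229, 0.5, 0.176] pointing down, gripper open.
Joint ranges: [-173.82, 173.82], [-45.26, 126.66], [13.44, 144.39], [-59.66, 239.66], [0, 175.72], [-146.38, 146.38]. Speed limits (degrees/s): [127.2, 127.2, 147.25, 180, 180, 180].

### API

Orientations are given as [roll, pitch, yaw] about the fixed x, y, z axes, in that order (R = Rz(yaw) Ry(pitch) Rx(roll)).
In Python, from cell import robot gives the robot as it stands. The module is installed in compiled form; this text tells all that it offers.
- The arm moves only by the tool apply_moves, never from a script. Its argument "deltas" is a list of rows, each a list of 2 entries, a list of its own where there are three numbers: the shift along the tool's x, y, z in mm, then the turn, a rotation vector about the tool's x, y, z in rad. A call has 1 to 10 rows; each row is the pose to reach, as a shift and turn from the pose commanded when the call began, along the tool's axes at that moment; what a row does not reach only later rows make up. A row lasts 1/10 s, in which the tool goes at most 50 mm and 8.59 degrees, less where a joint would pass 70% of its speed; a pose out of reach is approached as far as the arm can. A call with a gripper value outside its range is refused whole. "grip" is the finger opening in mm, from 0 to 94, set as the call begins (left out, the last holds). The fingers move at their own pace and stop on an object; "force" is the grip in N (left out, the last holds). Time passes only in rows, so rows that repeat a pose let the fingers close. It gives the time, the measured TCP pose, the force and the opening at its end, in the units of the state.
- robot.state(): the state, without advancing time (a new reading comes with each control period).
- robot.capture(name): name is "side" or "top"; returns the picture (420x560x3 uint8, red, green, blue); there is no depth.
- robot.camera_info(name): a dict with "intrinsics" (3x3 intrinsics, pixels), "camera_from_world" (4x4, takes a point from world to camera coordinates). Camera axes: x right, y down, z forward; pixel columns grow to the right and rows downward; lengths in m; the calibration is good to about 2 mm. A picture is of the moment at which its call begins. camera_info takes no time and is no camera call.
- robot.sign_off(): hands the job in, once; it reports no verdict.
The state is a dict: "time": time; "joint_pos": joint angles; "qd": joint speeds; "joint_efforts": joint torques, N m; "position": TCP position; "tool_rot": TCP orientation; "contact_force": force on the tool from outside, world axes, zero at the start; "wrist_torque": the same for the moment, N m; "grip_width": finger opening in m.
Only numpy, scipy, OpenCV 4.12 (cv2) and the standard library are available. Lean on these libraries where they do the work, as an engineer would, in place of code of your own. Each camera call takes 0.05 s, during which the arm holds its last target. There are 200 camera calls.

## Working session

There is one attempt and no reset: what is moved stays moved. The work goes in short steps, Python scripts to look and compute and a tool call to move; the robot and the scene stay as the last step left them, time stands still between calls to the robot, and variables do not carry over. Pictures are saved under pics/ and viewed, about 8 in all and at most 12, crops included, and the job is handed in when it is done.

Besides the shell and the picture viewer there is one more tool, called after ">>>" as a command line: name --argument value ..., lists and objects as JSON in quotes. apply_moves: Moves the arm, as the interface text tells. Its arguments: {"type":"object","properties":{"deltas":{"type":"array","items":{"type":"array"}},"grip":{"type":"number"},"force":{"type":"number"}},"required":["deltas"]}

```bash
mkdir -p pics
python3 - <<'E'
from cell import robot
import cv2,numpy as np
s=robot.state();print(s)
for n in("side","top"):
    cv2.imwrite(f"pics/{n}0.png",robot.capture(n)[:,:,::-1]); c=robot.camera_info(n)
    print(n,np.round(c["intrinsics"],1).tolist(),np.round(c["camera_from_world"],4).tolist())
E
```

```text
{'time': 0.0, 'joint_pos': array([ 6.16176713e+01,  1.72168772e+01,  8.71813487e+01, -1.67578953e-03,
        7.56711532e+01, -3.81622570e+00]), 'qd': array([-0.02314373,  0.00539831, -0.10090907, -0.08524315, -0.12533504,
        0.07106654]), 'joint_efforts': array([-7.33244851e-04, -5.31812918e+01, -3.52722323e+01,  7.07701268e-02,
        2.44856853e-02, -1.41436362e-04]), 'position': array([0.22852376, 0.49993515, 0.17576666]), 'tool_rot': array([-1.79930667e+02, -2.99807052e-03,  1.55434311e+02]), 'contact_force': array([ 0.12638276, -0.17732015, -0.22902381]), 'wrist_torque': array([-0.00257063,  0.0076304 , -0.01637795]), 'grip_width': 0.09428783365044525}
side [[416.5, 0.0, 283.2], [0.0, 416.5, 213.4], [0.0, 0.0, 1.0]] [[0.9726, -0.2322, 0.0107, -0.5577], [-0.1562, -0.687, -0.7097, 0.1277], [0.1721, 0.6886, -0.7045, 1.3329], [0.0, 0.0, 0.0, 1.0]]
top [[474.6, 0.0, 282.1], [0.0, 474.6, 204.2], [0.0, 0.0, 1.0]] [[0.0119, -0.9996, -0.0249, -0.0626], [-0.9913, -0.0085, -0.1314, 0.5663], [0.1312, 0.0262, -0.991, 1.441], [0.0, 0.0, 0.0, 1.0]]
```

View pics/side0.png

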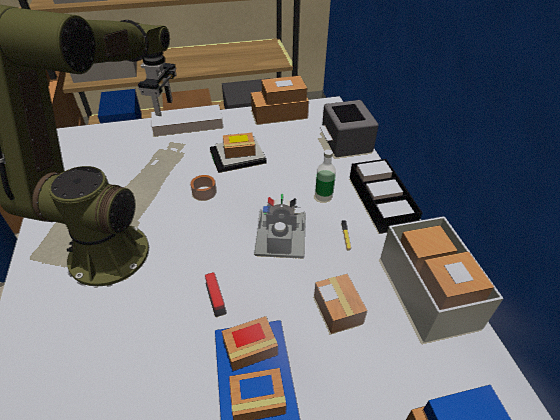

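View pics/top0.png

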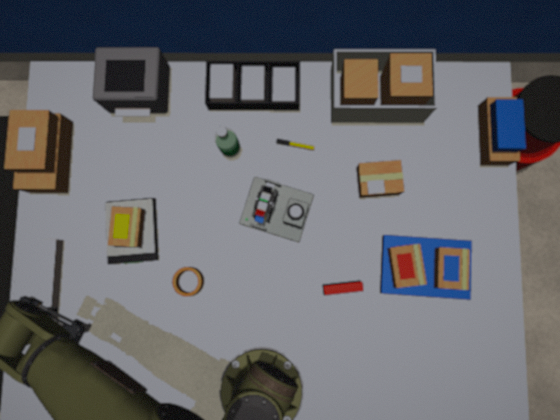

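Side view: the parcel on the scale, at (240,145), has a yellow label. Red and blue are on the riser. The console is near side (282,228) and top (277,208). Next I'll enlarge the console in both views.

```bash
cat > h.py <<'E'
import numpy as np,cv2
from cell import robot
def cam(n):
    c=robot.camera_info(n);return np.array(c["intrinsics"]),np.array(c["camera_from_world"])
def ray(n,u,v):
    K,T=cam(n);R=T[:3,:3];return -R.T@T[:3,3],R.T@np.linalg.solve(K,[u,v,1.])
def onz(n,u,v,z):
    o,d=ray(n,u,v);return o+d*(z-o[2])/d[2]
def tri(us,ut):
    A=[];b=[]
    for n,p in(("side",us),("top",ut)):
        o,d=ray(n,*p);d/=np.linalg.norm(d);P=np.eye(3)-np.outer(d,d);A.append(P);b.append(P@o)
    return np.linalg.lstsq(np.vstack(A),np.hstack(b),rcond=None)[0]
def proj(n,p):
    K,T=cam(n);q=K@(T[:3,:3]@np.asarray(p)+T[:3,3]);return q[:2]/q[2]
def crop(im,x,y,w,h,k): return cv2.resize(im[y:y+h,x:x+w],None,fx=k,fy=k,interpolation=cv2.INTER_CUBIC)
E
python3 - <<'E'
from h import *
a=cv2.imread("pics/side0.png");b=cv2.imread("pics/top0.png")
g=np.hstack([crop(a,245,185,70,80,5.7)[:456,:399],crop(b,232,168,90,80,5)[:400,:400]] if 0 else [crop(a,245,185,66,80,6),crop(b,235,168,66,80,6)])
cv2.imwrite("pics/c0.png",g);print(g.shape)
E
```

```text
(480, 792, 3)
```

View pics/c0.png

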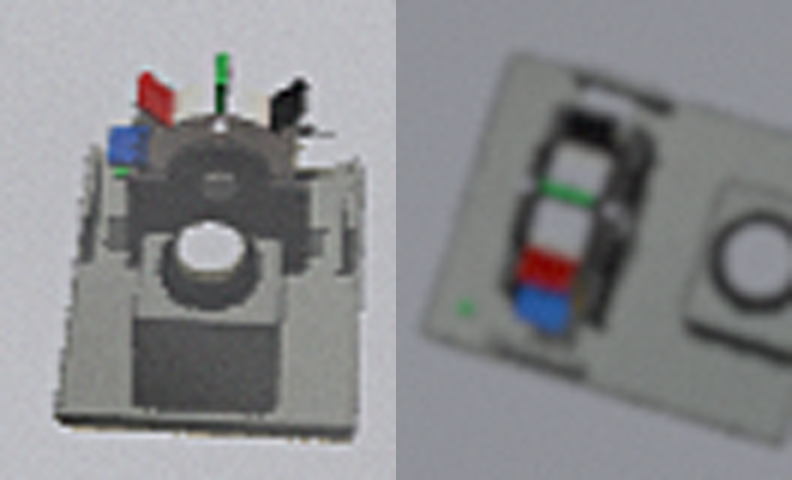

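The side crop shows the green lug upright, about side (282,195) and top (263,200). That puts the wheel near 1.571 rad, so yellow is three clicks on. The white button is at side (280,226), top (295,212).

Run:
```python
from h import *
a=cv2.imread("pics/side0.png");b=cv2.imread("pics/top0.png")
def cen(im,x,y,w,h,kind):
    s=im[y:y+h,x:x+w].astype(int);B,G,R=s[...,0],s[...,1],s[...,2]
    m=(G-np.maximum(R,B)>25) if kind=="g" else (s.min(2)>165)
    n,l,st,c=cv2.connectedComponentsWithStats(m.astype(np.uint8));i=1+np.argmax(st[1:,4])
    return c[i]+[x,y],st[i]+[x,y,0,0,0]
gs,s1=cen(a,272,190,20,18,"g");gt,s2=cen(b,255,193,18,14,"g")
bs,s3=cen(a,272,217,20,18,"w");bt,s4=cen(b,287,203,17,18,"w")
print(gs,s1,gt,s2,bs,s3,bt,s4)
g2=tri([gs[0],s1[1]+.0],gt);bu=tri(bs,bt);print("tri lug",g2,"button",bu)
L=onz("top",*gt,.142);Bt=onz("top",*bt,.108);Bs=onz("side",*bs,.108);Ls=onz("side",gs[0],s1[1],.142)
print(L,Ls,Bt,Bs)
for l,bb in((L,Bt),(Ls,Bs),((L+Ls)/2,(Bt+Bs)/2)):
    v=(l-bb)[:2];print(np.linalg.norm(v),np.degrees(np.arctan2(-v[0],v[1])))
# plate edges check
m=None
c=(L+Ls)/2;
for yaw in (-16,-14,-18,14,):
    r=np.radians(yaw);Rm=np.array([[np.cos(r),-np.sin(r)],[np.sin(r),np.cos(r)]])
    print(yaw,[np.round(proj("top",[*(c[:2]+Rm@q),.014]),1).tolist() for q in([-.08,.065],[.08,.065],[.08,-.135],[-.08,-.135])])
```

```text
Traceback (most recent call last):
ValueError: attempt to get argmax of an empty sequence
```

Run:
```python
from h import *
a=cv2.imread("pics/side0.png");b=cv2.imread("pics/top0.png")
def cen(im,x,y,w,h,kind):
    s=im[y:y+h,x:x+w].astype(int);B,G,R=s[...,0],s[...,1],s[...,2]
    q=(G-np.maximum(R,B)) if kind=="g" else s.min(2)
    m=q>(q.min()+q.max())/2 if kind=="w" else q>.4*q.max()
    n,l,st,c=cv2.connectedComponentsWithStats(m.astype(np.uint8));i=1+np.argmax(st[1:,4])
    return c[i]+[x,y],st[i]+[x,y,0,0,0]
gs,s1=cen(a,272,190,20,18,"g");gt,s2=cen(b,255,193,18,14,"g")
bs,s3=cen(a,273,220,14,12,"w");bt,s4=cen(b,288,205,15,14,"w")
print(gs,s1,gt,s2,bs,s3,bt,s4)
g2=tri([gs[0],s1[1]+.0],gt);bu=tri(bs,bt);print("tri lug",g2,"button",bu)
L=onz("top",*gt,.142);Bt=onz("top",*bt,.108);Bs=onz("side",*bs,.108);Ls=onz("side",gs[0],s1[1],.142)
print(L,Ls,Bt,Bs)
for l,bb in((L,Bt),(Ls,Bs),((L+Ls)/2,(Bt+Bs)/2)):
    v=(l-bb)[:2];print(np.linalg.norm(v),np.degrees(np.arctan2(-v[0],v[1])))
c=(L+Ls)/2
for yaw in (-12,-14,-16,-18):
    r=np.radians(yaw);Rm=np.array([[np.cos(r),-np.sin(r)],[np.sin(r),np.cos(r)]])
    print(yaw,[np.round(proj("top",[*(c[:2]+Rm@q),.014]),1).tolist() for q in([-.08,.065],[.08,.065],[.08,-.135],[-.08,-.135])])
```

```text
[281.45454545 196.27272727] [281 194   2   6  11] [262.61904762 199.66666667] [259 198   9   4  21] [279.65277778 225.76388889] [275 222  11   8  72] [295.20689655 210.82758621] [290 205  12  12 116]
tri lug [ 0.56514633 -0.00317809  0.1457807 ] button [ 0.53811615 -0.09751703  0.1023964 ]
[ 0.56563023 -0.00291487  0.142     ] [0.56618543 0.00088686 0.142     ] [ 0.5379547 -0.0975629  0.108    ] [ 0.53637992 -0.10269366  0.108     ]
0.09861127618603918 -16.299172151870597
0.10778355058806091 -16.053286145030306
0.10319717628109475 -16.17076550041194
-12 [[238.9, 225.4], [250.5, 176.6], [311.8, 190.0], [301.0, 239.3]]
-14 [[238.2, 224.5], [251.5, 176.2], [312.3, 191.6], [299.7, 240.6]]
-16 [[237.6, 223.6], [252.5, 175.7], [312.8, 193.3], [298.5, 241.8]]
-18 [[237.0, 222.7], [253.6, 175.3], [313.2, 194.9], [297.2, 242.9]]
```

Yaw is about -16°. The lug top is near (0.5655,-0.0025), and its distance to the button is 98.6 mm against the stated 98, so the fix is consistent. I'll close the fingers and move above the near side of the wheel, with tool y along the axle.

>>> apply_moves --deltas '[[[-12,-8,-2],[0,0,0]],[[-36,-24,-5],[0,0,-0.02]],[[-66,-44,-8],[0,0,-0.04]],[[-96,-64,-11],[0,0,-0.06]],[[-126,-84,-14],[0,0,-0.08]],[[-156,-104,-17],[0,0,-0.1]],[[-186,-124,-20],[0,0,-0.12]],[[-216,-144,-20],[0,0,-0.14]],[[-236,-158,-20],[0,0,-0.148]],[[-240,-160,-20],[0,0,-0.148]]]' --grip 0 --force 20

```text
time: 1.1
position: [0.3813, 0.2525, 0.1965]
tool_rot: [-180.0, 0.0, 163.8]
contact_force: [-0.1, 0.0, -1.0]
grip_width: 0.0174
```

```bash
cat > go.py <<'E'
import sys
from h import *
from scipy.spatial.transform import Rotation as Ro
L=np.array([.5655,-.0025,0.]);yaw=np.radians(-16.2)
C=np.array([[np.cos(yaw),-np.sin(yaw),0],[np.sin(yaw),np.cos(yaw),0],[0,0,1]])
s=robot.state();R=Ro.from_euler("xyz",s["tool_rot"],degrees=True).as_matrix()
p=L+C@(np.array([float(v) for v in sys.argv[1:4]])/1000)
Rt=C@np.diag([-1,1,-1.])
print("t",s["time"],"pos",s["position"].round(4),"rot",s["tool_rot"].round(2),"F",s["contact_force"].round(1),"grip",round(s["grip_width"],4))
print("console mm",((C.T@(s["position"]-L))*1000).round(1),"delta mm",(R.T@(p-s["position"])*1000).round(1),"rot",Ro.from_matrix(R.T@Rt).as_rotvec().round(4))
E
python3 go.py -35 0 190
```

```text
t 1.1 pos [0.3813 0.2525 0.1965] rot [-1.7999e+02  2.0000e-02  1.6376e+02] F [-0.1  0.  -1. ] grip 0.0174
console mm [-248.   193.5  196.5] delta mm [-213.1 -193.3    6.6] rot [-0.0001  0.0003 -0.0008]
```

>>> apply_moves --deltas '[[[-12,-11,0],[0,0,0]],[[-36,-33,1],[0,0,0]],[[-63,-57,2],[0,0,0]],[[-90,-81,3],[0,0,0]],[[-117,-106,4],[0,0,0]],[[-144,-130,5],[0,0,0]],[[-171,-155,6],[0,0,0]],[[-196,-178,6],[0,0,0]],[[-211,-191,6],[0,0,0]],[[-213,-193,6],[0,0,0]]]'

```text
time: 2.1
position: [0.532, 0.0092, 0.1899]
tool_rot: [-180.0, -0.0, 163.8]
contact_force: [0.0, 0.1, 0.4]
grip_width: 0.0006
```

```bash
python3 go.py -35 0 137.6
python3 - <<'E'
from h import *
a=robot.capture("side")[:,:,::-1];b=robot.capture("top")[:,:,::-1]
cv2.imwrite("pics/c1.png",np.hstack([crop(a,235,150,80,100,5),crop(b,225,155,80,100,5)]))
E
```

```text
t 2.1 pos [0.532  0.0092 0.1899] rot [-1.7999e+02 -4.0000e-02  1.6380e+02] F [0.  0.1 0.4] grip 0.0006
console mm [-35.5   1.9 189.9] delta mm [-0.5 -1.9 52.3] rot [-0.0002 -0.0006 -0.0001]
```

View pics/c1.png

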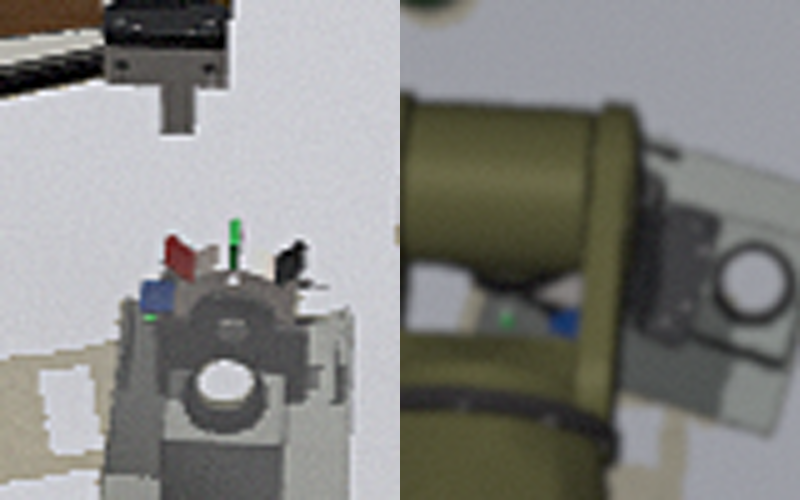

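The closed fingertips are in front of the green lug: side (270.6,176.4), lug top at (282,194). Black is forward, red next, then blue. I'll check the projection bias before descending.

```bash
python3 -c "
from h import *
s=robot.state()['position'];print(proj('side',s-[0,0,.008]),proj('side',[.5655,-.0025,.142]),proj('side',[.5655,-.0025,.142+.004]))"
```

```text
[269.97215877 184.0641555 ] [281.48876028 194.72722888] [281.49845895 193.79555348]
```

>>> apply_moves --deltas '[[[0,-1,10],[0,0,0]],[[0,-2,24],[0,0,0]],[[0,-2,38],[0,0,0]],[[0,-2,48],[0,0,0]],[[0,-2,52],[0,0,0]],[[0,-2,52.4],[0,0,0]],[[0,-2,52.4],[0,0,0]]]'

```text
time: 2.9
position: [0.5312, 0.0087, 0.1384]
tool_rot: [180.0, 0.0, 163.9]
contact_force: [0.3, 0.1, 0.3]
grip_width: 0.0004
```

The fingertip showed at row 176, but 184 was predicted, so I'll look again now that it's lower.

```bash
python3 - <<'E'
from h import *
a=robot.capture("side")[:,:,::-1];b=robot.capture("top")[:,:,::-1]
cv2.imwrite("pics/side2.png",a);s=robot.state()['position'];print(s,proj('side',s-[0,0,.008]))
cv2.imwrite("pics/c2.png",crop(a,215,135,100,100,6))
E
python3 go.py -35 0 137.6
```

```text
[0.53127773 0.00857127 0.13848643] [270.30432446 196.70424186]
t 3.0 pos [0.5313 0.0086 0.1385] rot [1.7999e+02 5.0000e-02 1.6392e+02] F [-0.6 -0.3  0.1] grip 0.0003
console mm [-36.    1.1 138.5] delta mm [-0.9 -1.1  0.9] rot [0.0002 0.0009 0.002 ]
```

View pics/c2.png

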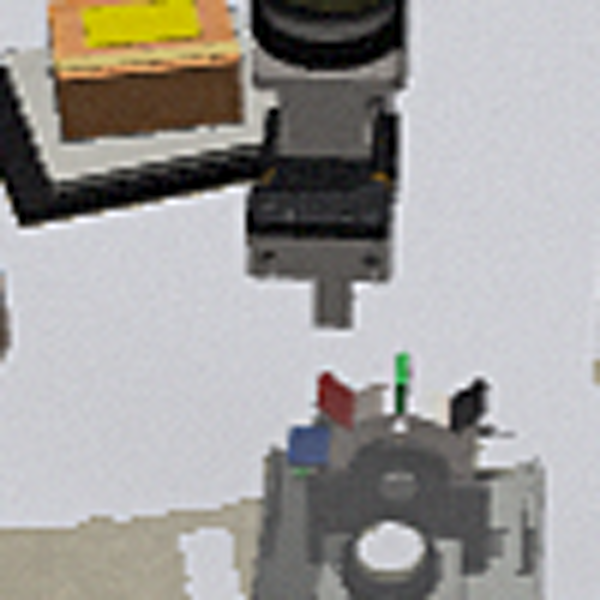

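The tip is at about (270.5,189.5), predicted (270.3,196.7). It consistently appears about 30 mm higher, or further left, than computed. I'll check that against the start picture and the robot base.

Run:
```python
from h import *
a=cv2.imread("pics/side0.png");b=cv2.imread("pics/top0.png")
p=np.array([.2285,.4999,.1758]);yt=np.array([.4158,.9095,0])
def mark(im,n,q):
    u=proj(n,q);print(n,np.round(q,3),u.round(1));cv2.circle(im,tuple(np.round(u*16).astype(int).tolist()),8,(255,0,255),-1,shift=4)
for s in(1,-1):
    mark(a,"side",p+s*.053*yt-[0,0,.008]);mark(b,"top",p+s*.053*yt-[0,0,.008])
mark(a,"side",[0,0,0]);mark(b,"top",[0,0,0])
cv2.imwrite("pics/c3.png",np.vstack([np.hstack([crop(a,130,30,80,60,5),crop(b,0,280,80,60,5)]),np.hstack([crop(a,40,160,160,120,2.5),crop(b,200,320,133,100,3)])]))
```

```text
side [0.251 0.548 0.168] [171.3 109.8]
top [0.251 0.548 0.168] [ 62.5 308.7]
side [0.206 0.452 0.168] [160.5 124.3]
top [0.206 0.452 0.168] [ 95.8 325.5]
side [0 0 0] [109.  253.3]
top [0 0 0] [261.5 390.7]Traceback (most recent call last):
  File "<stdin>", line 9, in <module>
    return _nx.concatenate(arrs, 0, dtype=dtype, casting=casting)
           ~~~~~~~~~~~~~~~^^^^^^^^^^^^^^^^^^^^^^^^^^^^^^^^^^^^^^^
ValueError: all the input array dimensions except for the concatenation axis must match exactly, but along dimension 1, the array at index 0 has size 800 and the array at index 1 has size 799
```

Run:
```python
from h import *
a=cv2.imread("pics/side0.png");b=cv2.imread("pics/side2.png")
def mark(im,q):
    u=proj("side",q);cv2.circle(im,tuple(np.round(u*16).astype(int).tolist()),8,(255,0,255),-1,shift=4)
p=np.array([.2285,.4999,.1758]);yt=np.array([.4158,.9095,0])
for s in(1,-1): mark(a,p+s*.053*yt-[0,0,.008])
mark(b,[.5313,.0086,.1305])
cv2.imwrite("pics/c3.png",np.hstack([crop(a,125,30,80,110,5),crop(b,230,135,80,110,5)]))
```

```text
(no output)
```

View pics/c3.png

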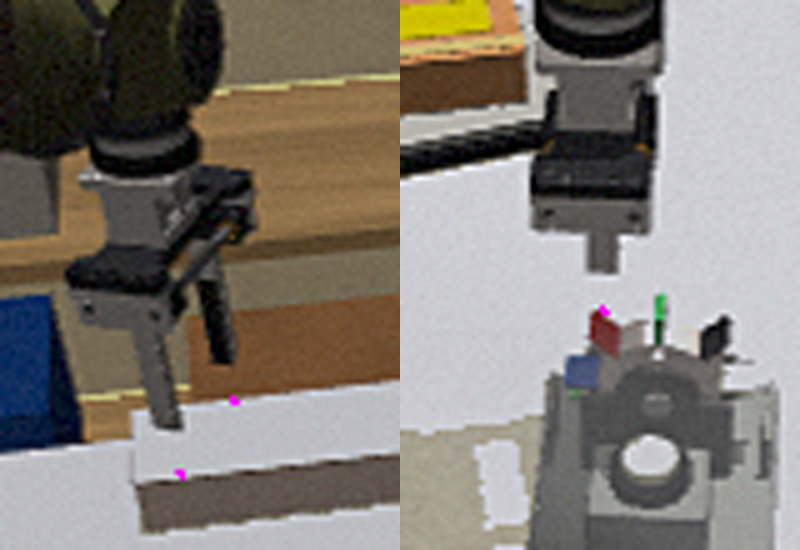

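In the start view too, the fingertips sit about 8 px above prediction, while the base and console agree. I'll make a gentle push test that stays under half a click and watch the force. I'll also check the start position of the fingers in the top view.

>>> apply_moves --deltas '[[[-6,-1,0.8],[0,0,0]],[[-14,-1,0.8],[0,0,0]],[[-22,-1,0.8],[0,0,0]],[[-28,-1,0.8],[0,0,0]],[[-32,-1,0.8],[0,0,0]],[[-32,-1,0.8],[0,0,0]]]'

```text
time: 3.6
position: [0.5619, -0.0015, 0.1369]
tool_rot: [-180.0, -0.0, 163.9]
contact_force: [0.3, 0.4, 0.8]
grip_width: 0.0006
```

```bash
python3 - <<'E'
from h import *
a=robot.capture("side")[:,:,::-1].copy();b=cv2.imread("pics/top0.png")
def mark(im,n,q,c):
    u=proj(n,q);cv2.circle(im,tuple(np.round(u*16).astype(int).tolist()),6,c,-1,shift=4)
p=np.array([.2285,.4999,.1758]);yt=np.array([.4158,.9095,0])
for s in(1,-1):
    for dz,c in((-.008,(255,0,255)),(.028,(255,255,0))): mark(b,"top",p+s*.053*yt+[0,0,dz],c)
cv2.imwrite("pics/c4.png",np.hstack([crop(a,230,150,80,100,5),crop(b,30,260,80,100,5)]))
E
python3 go.py -35 0 137.6
```

```text
t 3.65 pos [ 0.5616 -0.0014  0.1369] rot [-1.8000e+02 -2.0000e-02  1.6391e+02] F [-0.2  0.8 -0.2] grip 0.0005
console mm [ -4.1  -0.  136.9] delta mm [30.9  0.1 -0.6] rot [-0.0001 -0.0003  0.0019]
```

View pics/c4.png

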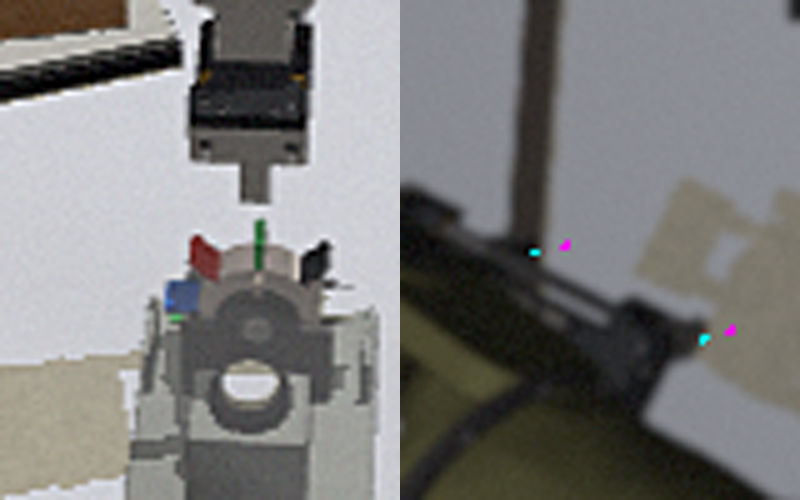

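There was no contact, and the top view agrees with the side view. The fingertips really end roughly 28–32 mm behind the TCP (cyan marks, +36 mm over nominal), not 8 mm ahead. The exact offset matters for the 129–130 mm height, so I'll find it by touching the top of the upright lug (142 mm) lightly from above.

>>> apply_moves --deltas '[[[-2,0,3],[0,0,0]],[[-4,0,8],[0,0,0]],[[-4,0,13],[0,0,0]],[[-4,0,16],[0,0,0]],[[-4,0,17],[0,0,0]],[[-4,0,17],[0,0,0]]]'

```text
time: 4.25
position: [0.5653, -0.0024, 0.12]
tool_rot: [-180.0, -0.0, 163.9]
contact_force: [-0.3, -0.1, -0.3]
grip_width: 0.0007
```

>>> apply_moves --deltas '[[[0,0,1],[0,0,0]],[[0,0,1.5],[0,0,0]],[[0,0,2],[0,0,0]],[[0,0,2],[0,0,0]]]'

```text
time: 4.65
position: [0.5654, -0.0024, 0.1181]
tool_rot: [-180.0, 0.0, 163.9]
contact_force: [0.1, 0.2, -0.3]
grip_width: 0.0009
```

>>> apply_moves --deltas '[[[0,0,1],[0,0,0]],[[0,0,1.5],[0,0,0]],[[0,0,2],[0,0,0]],[[0,0,2],[0,0,0]]]'

```text
time: 5.05
position: [0.5653, -0.0024, 0.1161]
tool_rot: [-180.0, -0.0, 163.9]
contact_force: [0.2, 0.3, 0.2]
grip_width: 0.0005
```

>>> apply_moves --deltas '[[[0,0,0.5],[0,0,0]],[[0,0,1],[0,0,0]],[[0,0,1],[0,0,0]]]'

```text
time: 5.35
position: [0.5653, -0.0024, 0.1151]
tool_rot: [-180.0, -0.0, 163.9]
contact_force: [-1.3, 0.1, 0.0]
grip_width: 0.0006
```

>>> apply_moves --deltas '[[[0,0,0.5],[0,0,0]],[[0,0,1],[0,0,0]],[[0,0,1],[0,0,0]]]'

```text
time: 5.65
position: [0.5653, -0.0024, 0.114]
tool_rot: [-180.0, -0.0, 163.9]
contact_force: [0.8, -0.7, 0.1]
grip_width: 0.0004
```

Run:
```python
from h import *
a=robot.capture("side")[:,:,::-1].copy();s=robot.state();print(s['position'],s['contact_force'])
for dz in(-.008,.024,.028,.032):print(dz,proj("side",s['position']+[0,0,dz]))
cv2.imwrite("pics/c5.png",crop(a,250,160,60,60,8))
```

```text
[ 0.56534702 -0.00244357  0.11411593] [ 0.00397294 -0.4344659  -0.23047679]
-0.008 [281.35376577 202.90735459]
0.024 [281.42874463 195.62364274]
0.028 [281.43829592 194.69579672]
0.032 [281.44788782 193.76400591]
```

View pics/c5.png

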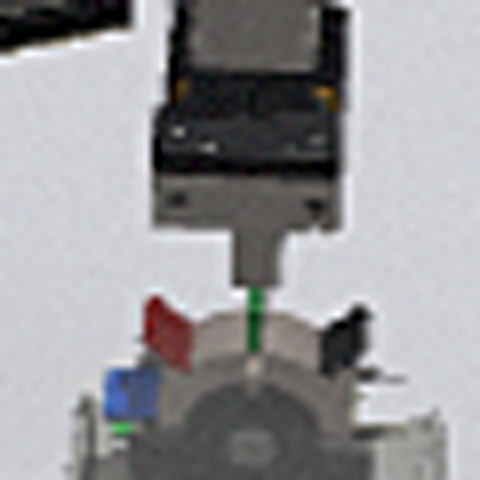

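The fingertip edge is now at row 195.9, just overlapping the lug top. There is no contact yet, so I'll continue in small steps.

>>> apply_moves --deltas '[[[0,0,0.5],[0,0,0]],[[0,0,1],[0,0,0]],[[0,0,1],[0,0,0]]]'

```text
time: 6.0
position: [0.5654, -0.0025, 0.1132]
tool_rot: [-180.0, 0.0, 163.9]
contact_force: [-0.5, -0.4, 1.4]
grip_width: 0.0004
```

>>> apply_moves --deltas '[[[0,0,0.5],[0,0,0]],[[0,0,1],[0,0,0]],[[0,0,1],[0,0,0]]]'

```text
time: 6.3
position: [0.5658, -0.0025, 0.1131]
tool_rot: [180.0, 0.1, 163.9]
contact_force: [-0.8, -0.1, 8.0]
grip_width: 0.0007
```

>>> apply_moves --deltas '[[[0,0,0.5],[0,0,0]],[[0,0,1],[0,0,0]],[[0,0,1],[0,0,0]]]'

```text
time: 6.6
position: [0.5662, -0.0026, 0.1128]
tool_rot: [180.0, 0.2, 163.9]
contact_force: [-2.3, -0.1, 13.7]
grip_width: 0.0004
```

Contact came at TCP z ≈ 0.1133, so the tip sits 28.7 mm above the TCP reading. A fingertip at 129.5 mm therefore needs TCP z ≈ 0.1008. I'll lift, back off 35 mm and descend.

>>> apply_moves --deltas '[[[0,0,-4],[0,0,0]],[[0,0,-12],[0,0,0]],[[6,0,-16],[0,0,0]],[[16,0,-16],[0,0,0]],[[26,0,-16],[0,0,0]],[[33,0,-16],[0,0,0]],[[35,0,-16],[0,0,0]],[[35,0,-16],[0,0,0]]]'

```text
time: 7.4
position: [0.5315, 0.0074, 0.1273]
tool_rot: [180.0, 0.0, 163.9]
contact_force: [-0.8, 0.2, 0.6]
grip_width: 0.0001
```

```bash
python3 go.py -35 0 100.8
```

```text
t 7.4 pos [0.5315 0.0074 0.1273] rot [1.8000e+02 1.0000e-02 1.6392e+02] F [-0.8  0.2  0.6] grip 0.0001
console mm [-35.4   0.  127.3] delta mm [-0.4 -0.  26.5] rot [0.     0.0002 0.0021]
```

>>> apply_moves --deltas '[[[0,0,6],[0,0,0]],[[0,0,14],[0,0,0]],[[0,0,22],[0,0,0]],[[0,0,26],[0,0,0]],[[0,0,26.4],[0,0,0]],[[0,0,26.4],[0,0,0]],[[-6,0,26.4],[0,0,0]],[[-12,0,26.4],[0,0,0]],[[-18,0,26.4],[0,0,0]]]'

```text
time: 8.3
position: [0.5498, 0.0021, 0.101]
tool_rot: [180.0, 0.0, 163.9]
contact_force: [-0.2, -0.3, 0.1]
grip_width: 0.0004
```

>>> apply_moves --deltas '[[[-6,0,0],[0,0,0]],[[-12,0,0],[0,0,0]],[[-18,0,0],[0,0,0]],[[-24,0,0],[0,0,0]],[[-29,0,0],[0,0,0]]]'

```text
time: 8.8
position: [0.5776, -0.006, 0.1008]
tool_rot: [180.0, 0.0, 163.9]
contact_force: [-0.4, -0.3, -0.2]
grip_width: 0.0005
```

>>> apply_moves --deltas '[[[-4,0,0],[0,0,0]],[[-8,0,0],[0,0,0]],[[-12,0,0],[0,0,0]],[[-16,0,0],[0,0,0]],[[-16,0,0],[0,0,0]]]'

```text
time: 9.3
position: [0.5926, -0.0103, 0.1007]
tool_rot: [180.0, 0.0, 163.9]
contact_force: [-0.4, -0.6, -0.5]
grip_width: 0.0001
```

```bash
python3 go.py 28 0 100.8
python3 - <<'E'
from h import *
a=robot.capture("side")[:,:,::-1].copy()
cv2.imwrite("pics/c6.png",crop(a,245,160,70,70,7))
E
```

```text
t 9.3 pos [ 0.5926 -0.0103  0.1007] rot [1.800e+02 1.000e-02 1.639e+02] F [-0.4 -0.6 -0.5] grip 0.0001
console mm [ 28.2   0.  100.7] delta mm [ 0.2 -0.  -0.1] rot [0.     0.0002 0.0018]
```

View pics/c6.png

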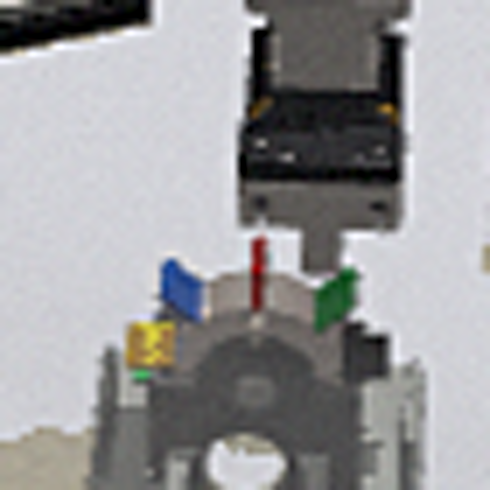

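One click is done. Red is upright at about (282,196), with blue behind it and then yellow, and the finger is clear. I'll raise, go back and repeat.

>>> apply_moves --deltas '[[[0,0,-8],[0,0,0]],[[0,0,-18],[0,0,0]],[[0,0,-24],[0,0,0]],[[8,0,-26],[0,0,0]],[[22,0,-26],[0,0,0]],[[37,0,-26],[0,0,0]],[[52,0,-26],[0,0,0]],[[61,0,-26],[0,0,0]],[[63,0,-24],[0,0,0]],[[63,0,-20],[0,0,0]]]'

```text
time: 10.35
position: [0.5319, 0.0073, 0.121]
tool_rot: [180.0, 0.1, 163.9]
contact_force: [0.1, -0.5, -0.6]
grip_width: 0.0005
```

>>> apply_moves --deltas '[[[0,0,8],[0,0,0]],[[0,0,16],[0,0,0]],[[0,0,20],[0,0,0]],[[0,0,20],[0,0,0]],[[-6,0,20],[0,0,0]],[[-12,0,20],[0,0,0]],[[-18,0,20],[0,0,0]],[[-24,0,20],[0,0,0]],[[-30,0,20],[0,0,0]],[[-36,0,20],[0,0,0]]]'

```text
time: 11.35
position: [0.5665, -0.0028, 0.1005]
tool_rot: [-180.0, -0.1, 163.9]
contact_force: [-2.4, 1.8, -1.0]
grip_width: 0.0004
```

>>> apply_moves --deltas '[[[-6,0,0],[0,0,0]],[[-11,0,0],[0,0,0]],[[-15,0,0],[0,0,0]],[[-19,0,0],[0,0,0]],[[-23,0,0],[0,0,0]],[[-27,0,0],[0,0,0]],[[-27,0,0],[0,0,0]]]'

```text
time: 12.05
position: [0.5926, -0.0103, 0.1007]
tool_rot: [-180.0, 0.0, 163.9]
contact_force: [-0.4, 0.9, 0.3]
grip_width: 0.0004
```

```bash
cat > lug.py <<'E'
from h import *
import time
a=robot.capture("side");cv2.imwrite(f"pics/l{int(time.time())}.png",a[:,:,::-1])
h=cv2.cvtColor(a,cv2.COLOR_RGB2HSV)[190:215,262:302]
for n,lo,hi in(("red",0,8),("yellow",22,34),("green",45,85),("blue",100,125)):
    m=((h[...,0]>=lo)&(h[...,0]<=hi)&(h[...,1]>110)&(h[...,2]>60)).astype(np.uint8)
    k,l,st,c=cv2.connectedComponentsWithStats(m)
    print(n,[(st[i,4],(c[i]+[262,190]).round(1).tolist()) for i in range(1,k) if st[i,4]>4])
E
python3 lug.py; python3 go.py 28 0 100.8
```

```text
red [(np.int32(24), [292.0, 202.3])]
yellow [(np.int32(11), [269.5, 199.2])]
green [(np.int32(30), [296.7, 210.1])]
blue [(np.int32(14), [281.3, 197.9])]
t 12.1 pos [ 0.5924 -0.0102  0.1007] rot [-180.     -0.    163.91] F [ 0.4 -0.   0. ] grip 0.0004
console mm [2.800e+01 1.000e-01 1.007e+02] delta mm [-0.  -0.1 -0.1] rot [-0.     -0.      0.0019]
```

Blue is upright at (281.3,197.9), red is forward and yellow is next. One more click.

>>> apply_moves --deltas '[[[0,0,-8],[0,0,0]],[[0,0,-18],[0,0,0]],[[0,0,-24],[0,0,0]],[[8,0,-26],[0,0,0]],[[22,0,-26],[0,0,0]],[[37,0,-26],[0,0,0]],[[52,0,-26],[0,0,0]],[[61,0,-26],[0,0,0]],[[63,0,-24],[0,0,0]],[[63,0,-20],[0,0,0]]]'

```text
time: 13.1
position: [0.5319, 0.0073, 0.121]
tool_rot: [180.0, 0.0, 163.9]
contact_force: [0.2, -0.0, 0.8]
grip_width: 0.0005
```

>>> apply_moves --deltas '[[[0,0,8],[0,0,0]],[[0,0,16],[0,0,0]],[[0,0,20],[0,0,0]],[[0,0,20],[0,0,0]],[[-6,0,20],[0,0,0]],[[-12,0,20],[0,0,0]],[[-18,0,20],[0,0,0]],[[-24,0,20],[0,0,0]],[[-30,0,20],[0,0,0]],[[-36,0,20],[0,0,0]]]'

```text
time: 14.1
position: [0.5664, -0.0028, 0.1005]
tool_rot: [-180.0, -0.1, 163.9]
contact_force: [-2.9, 0.3, -0.9]
grip_width: 0.0005
```

>>> apply_moves --deltas '[[[-6,0,0],[0,0,0]],[[-11,0,0],[0,0,0]],[[-15,0,0],[0,0,0]],[[-19,0,0],[0,0,0]],[[-23,0,0],[0,0,0]],[[-27,0,0],[0,0,0]],[[-27,0,0],[0,0,0]]]'

```text
time: 14.8
position: [0.5926, -0.0103, 0.1007]
tool_rot: [180.0, 0.0, 163.9]
contact_force: [-0.1, -0.3, -0.2]
grip_width: 0.0003
```

>>> apply_moves --deltas '[[[0,0,-8],[0,0,0]],[[0,0,-18],[0,0,0]],[[0,0,-30],[0,0,0]],[[0,0,-38],[0,0,0]],[[0,0,-40],[0,0,0]],[[0,0,-40],[0,0,0]]]'

```text
time: 15.4
position: [0.5924, -0.0102, 0.1412]
tool_rot: [180.0, 0.0, 163.9]
contact_force: [0.2, 0.6, -0.1]
grip_width: 0.0007
```

```bash
python3 lug.py; python3 go.py 0 -98 100; python3 -c "
import cv2,glob
from h import crop
cv2.imwrite('pics/c7.png',crop(cv2.imread(sorted(glob.glob('pics/l*.png'))[-1]),245,150,70,80,7))"
```

```text
red [(np.int32(27), [297.1, 210.2])]
yellow [(np.int32(5), [281.2, 196.8])]
green []
blue [(np.int32(28), [292.1, 202.5])]
t 15.45 pos [ 0.5922 -0.0102  0.1406] rot [-1.8000e+02 -1.0000e-02  1.6391e+02] F [-0.   0.   0.7] grip 0.0006
console mm [ 27.7   0.  140.6] delta mm [ 27.9 -98.   40.7] rot [-0.0001 -0.0001  0.002 ]
```

View pics/c7.png

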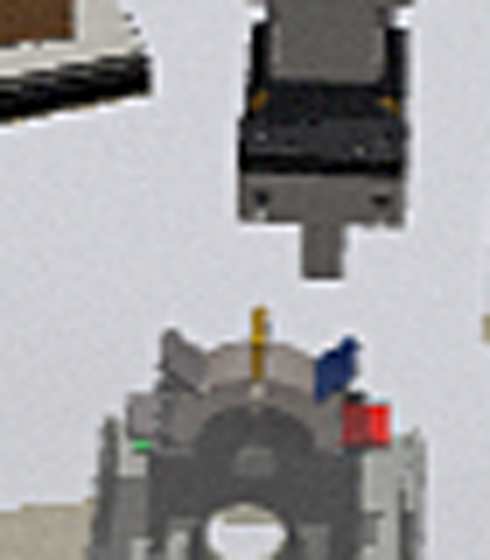

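Yellow is upright between the pointers at (282,197), so the wheel is done. Now I'll go over the button, still high. Both the offset from the lug and the direct measurement put it at (0.538,-0.097).

>>> apply_moves --deltas '[[[3,-10,0],[0,0,0]],[[8,-28,0],[0,0,0]],[[14,-48,0],[0,0,0]],[[20,-68,0],[0,0,0]],[[25,-86,0],[0,0,0]],[[28,-96,0],[0,0,0]],[[28,-99,0],[0,0,0]],[[28,-99,0],[0,0,0]]]'

```text
time: 16.25
position: [0.5378, -0.0979, 0.1408]
tool_rot: [180.0, 0.0, 163.9]
contact_force: [-0.2, 0.1, -0.8]
grip_width: 0.0004
```

>>> apply_moves --deltas '[[[0,0,8],[0,0,0]],[[0,0,20],[0,0,0]],[[0,0,32],[0,0,0]],[[0,0,42],[0,0,0]],[[0,0,48],[0,0,0]],[[0,0,50],[0,0,0]],[[0,0,50],[0,0,0]]]'

```text
time: 16.95
position: [0.5379, -0.0975, 0.0906]
tool_rot: [-180.0, -0.0, 163.9]
contact_force: [0.1, 0.2, 0.7]
grip_width: 0.0007
```

```bash
python3 lug.py; python3 go.py 0 -99 73; python3 -c "
import cv2,glob
from h import crop
cv2.imwrite('pics/c8.png',crop(cv2.imread(sorted(glob.glob('pics/l*.png'))[-1]),235,160,90,90,6))"
```

```text
red [(np.int32(34), [296.9, 209.9])]
yellow []
green []
blue [(np.int32(22), [293.3, 201.5])]
t 17.0 pos [ 0.5381 -0.0976  0.091 ] rot [1.8000e+02 2.0000e-02 1.6391e+02] F [ 2.  -0.5  0.3] grip 0.0001
console mm [  0.2 -99.   91. ] delta mm [ 0.2 -0.  18. ] rot [0.     0.0004 0.0019]
```

View pics/c8.png

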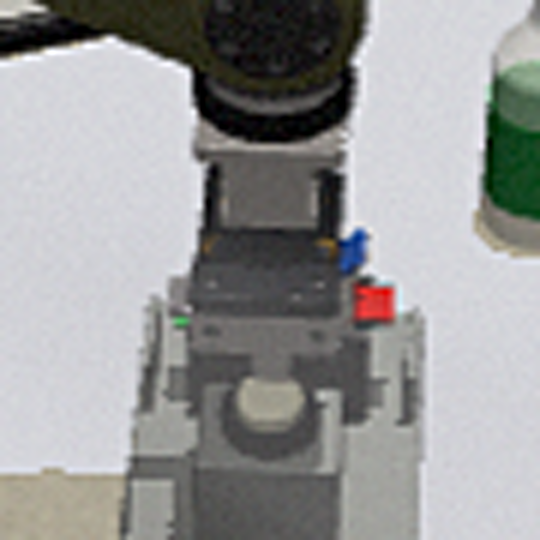

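The fingertip is centred over the button at about (280,223), and the body is clear of the wheel. Now press.

>>> apply_moves --deltas '[[[0,0,5],[0,0,0]],[[0,0,9],[0,0,0]],[[0,0,12],[0,0,0]],[[0,0,15],[0,0,0]],[[0,0,17.5],[0,0,0]],[[0,0,17.5],[0,0,0]]]'

```text
time: 17.6
position: [0.5379, -0.0976, 0.0733]
tool_rot: [-180.0, -0.0, 163.9]
contact_force: [-2.3, 0.4, 4.5]
grip_width: 0.0005
```

>>> apply_moves --deltas '[[[0,0,1],[0,0,0]],[[0,0,2],[0,0,0]],[[0,0,2],[0,0,0]]]'

```text
time: 17.9
position: [0.5381, -0.0976, 0.0729]
tool_rot: [-180.0, 0.1, 163.9]
contact_force: [-8.8, 2.1, 20.1]
grip_width: 0.0007
```

The button is bottomed: the force rises stiffly to 20 N at the expected depth. I'll release, rise and move away so I can see.

>>> apply_moves --deltas '[[[0,0,-4],[0,0,0]],[[0,0,-12],[0,0,0]],[[0,0,-24],[0,0,0]],[[0,0,-38],[0,0,0]],[[0,0,-54],[0,0,0]],[[0,0,-70],[0,0,0]],[[0,0,-88],[0,0,0]],[[0,0,-98],[0,0,0]],[[0,0,-100],[0,0,0]]]'

```text
time: 18.8
position: [0.5384, -0.0977, 0.1728]
tool_rot: [180.0, 0.1, 163.9]
contact_force: [-0.5, 0.5, 0.1]
grip_width: 0.0007
```

>>> apply_moves --deltas '[[[8,4,0],[0,0,0]],[[26,14,0],[0,0,0]],[[46,30,0],[0,0,0]],[[66,50,0],[0,0,0]],[[86,72,0],[0,0,0]],[[106,96,0],[0,0,0]],[[126,120,0],[0,0,0]],[[142,138,0],[0,0,0]],[[150,148,0],[0,0,0]],[[150,150,0],[0,0,0]]]'

```text
time: 19.8
position: [0.4347, 0.089, 0.1709]
tool_rot: [-180.0, -0.0, 164.0]
contact_force: [0.2, -0.2, -0.1]
grip_width: 0.0004
```

```bash
python3 lug.py; python3 go.py 0 -99 73; python3 -c "
import cv2,glob
from h import *
a=cv2.imread(sorted(glob.glob('pics/l*.png'))[-1])
o=cv2.imread('pics/side0.png')
d=(cv2.GaussianBlur(cv2.absdiff(a,o),(3,3),0).max(2)>60).astype(np.uint8)
k,l,st,c=cv2.connectedComponentsWithStats(d);print([st[i].tolist() for i in range(1,k) if st[i,4]>15])
cv2.imwrite('pics/c9.png',np.hstack([crop(a,130,120,200,300,2),crop(a,248,185,66,100,6)]))"
```

```text
red [(np.int32(29), [297.0, 210.0])]
yellow [(np.int32(10), [281.5, 196.0])]
green []
blue [(np.int32(31), [292.4, 202.0])]
t 19.85 pos [0.4353 0.0884 0.171 ] rot [-1.7999e+02 -2.0000e-02  1.6397e+02] F [ 1.  -1.3  0.8] grip 0.0004
console mm [-150.4   51.   171. ] delta mm [-150.  -150.4   98. ] rot [-0.0002 -0.0003  0.003 ]
[[19, 0, 10, 9, 58], [55, 4, 9, 4, 29], [0, 8, 9, 37, 174], [60, 16, 110, 50, 3236], [185, 62, 10, 15, 89], [165, 66, 10, 9, 31], [197, 68, 34, 8, 164], [56, 70, 128, 157, 5832], [48, 78, 10, 24, 131], [205, 78, 9, 4, 29], [170, 80, 77, 80, 2277], [158, 88, 10, 16, 80], [74, 92, 12, 25, 106], [154, 106, 8, 10, 54], [0, 115, 34, 10, 208], [0, 149, 72, 118, 2871], [230, 158, 11, 5, 44], [232, 165, 6, 4, 17], [290, 199, 6, 7, 28], [294, 208, 7, 6, 37], [143, 225, 9, 8, 24], [147, 228, 21, 26, 197], [208, 230, 16, 5, 29]]
```

View pics/c9.png

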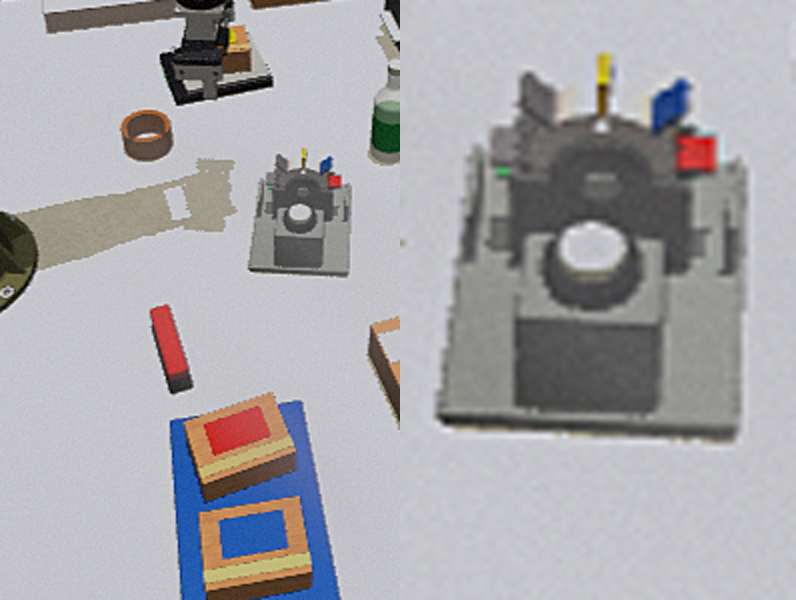

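The final view shows yellow upright at (281.5,196), the button up at its original place, and the bystanders and riser parcels unmoved. The gripper covers only part of the view of the scale and is in free air with no force on it.

```bash
python3 -c "
from cell import robot
print(robot.sign_off())"
```

```text
the job is handed in; nothing more can be done
None
```

The job is done and handed in at about 19.9 s of the 54 s allowed. The parcel on the scale had a yellow label and the wheel started at green. I flicked it three clicks (red, blue, yellow), then pressed the white button fully and let it up.

**Last checks:**
- **Wheel:** in the final side picture the yellow lug stands upright between the pointers, with blue one place forward.
- **Button:** it bottomed out at the expected depth, with the force rising stiffly to 20 N. In the last picture it is back up.
- **Other objects:** comparing the first and last side pictures, nothing on the desk had moved. The gripper partly hid the scale and its parcel in the last view, so that corner is less certain.

**Disagreement with the description:** the text puts the fingertips 8 mm ahead of the TCP, but both cameras and a first push that touched nothing showed them about 29 mm behind it. I found the true height by pressing on the top of the upright lug, which peaked at about 14 N and did not turn the wheel. All later heights used that value.

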